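Re-pin the quilting frame for the next scroll bar

TASK

The wooden scroll bar lying on the pink mat goes into the quilting frame next, so set the frame to that bar's width: draw the T-handled detent pin up until it no longer holds the sliding rail, slide the rail in to the hole in the band of that bar's colour, and push the pin straight down through the lined-up holes until its collar sits on the guide block. Feel for the hole and never force the pin; leave both bars, the spool and the dish where they are, and let go of everything at the end.

Things in the scene. Friction and masses are not known exactly. Their poses are not given: they have to be found in the camera images.
- frame: Tabletop quilting frame, screwed to the table. Fixed timber end at y = -150 mm of its own axes, 32 mm square aluminium outer tube (z 30 to 62) along y, ending at y = +18. Grey guide block 30 x 28 mm on it, top at z = 86, with an 11.2 mm bore straight down through block and tube. Origin: on the table under the bore; +y runs along the rail to the sliding end, +z up.
- pin: Steel detent pin, about 65 g. Origin: centre of the collar's underside; it starts home, there on block_top. Below: shank 9.6 mm thick, 68 mm long, end chamfered, two sprung balls 9 mm above the end. Collar 22 mm wide, 4 thick. Black T-handle 46 mm along the pin's x, 14 wide, z = 14 to 30. Lifted 40 to 55 mm it is out of the rail, and the balls' friction keeps it standing in the block.
- block_top (a point): Mouth of the bore: centre of the guide block's top face, 86 mm above the table, on which the collar sits when the pin is home. The balls resist with some 5 to 15 N at each wall they pass, down or up, and leave the bore if the pin is lifted by over 60 mm.
- slide_top (a point): Middle of the top edge of the sliding timber end, 152 mm above the table. The end is a board 18 mm thick (along the frame's y), 70 mm wide here, free to grip for 28 mm down. Moved along the frame's y it slides the rail against about 6 N of friction, lagging the jaws by a millimetre or two, and stays where it is left. Further from the bore = wider frame.
- band_blue (a point): Middle of the blue band, 24 mm long, brushed by hand round the rail's blue hole; on the rail's top face, 58 mm up. The hole (11.2 mm, through the 24 mm square rail) is off the band's middle by 4 to 5 mm along the rail, to one side or the other. A hole over about 3 mm off the bore stops the pin with its collar about 40 mm above the block; at 36 mm or less its end is in the hole.
- band_red (a point): Middle of the red band, as band_blue, some 50 mm nearer the sliding end; its hole too is 4 to 5 mm off the band's middle, to one side or the other. At the start the pin stands in a 25 mm long slot of the rail, nearer the rail's inner end than both bands; the start position in the slot varies.
- pink_mat: Pink pressing mat, 370 (x) x 110 (y) x 3 mm, fixed; the bar that lies on it goes into the frame next. Origin: centre of its underside. It lies to the left or to the right.
- cork_board: Brown cork board, 370 (x) x 110 (y) x 3 mm, fixed; the bar that lies on it is the spare. Origin: centre of its underside.
- bar_blue: Longer wooden scroll bar, 22 mm square, 319 mm long over its tenons (along x), with blue painted ends. Origin: centre of its underside. Loose.
- bar_red: Shorter wooden scroll bar, 22 mm square, 279 mm long over its tenons (along x), with red painted ends. Origin: centre of its underside. Loose.
- thread_spool: Teal thread spool standing behind the frame, 40 mm wide, 50 mm tall. Origin: centre of its underside. Loose bystander.
- clip_dish: Green dish standing behind the frame, 90 mm wide, 28 mm tall. Origin: centre of its underside. Loose bystander.

How it is judged:
By the outcome, as a careful person would: the job done as asked, in the order asked, and still so for the second after the job is handed in, with the robot touching nothing.
It also fails if it takes over 72 s, if anything falls off the work surface, if the arm or the gripper's body presses on something with over 40 N, if the wrist force passes 120 N, or if a joint passes its speed limit or range.

ROBOT

A 6-joint arm with a two-finger parallel gripper is mounted at the origin on the work surface. World frame = base frame: x ahead of the robot, y to its left, z up, the work surface at z = 0. Lengths are in mm, angles in degrees, forces in N, time in s.
With the tool pointing down it reaches from about 300 to 775 mm from the base axis. Payload 14.6 kg.
Tool frame: the origin (TCP) lies at the very end of the fingers, on their centre line; the grasp point (between the pads) lies 19 mm behind it; z points along the fingers, y is the line along which they close (so a half turn about z gives the same grasp; the last joint's range is limited). The gripper opens to 85 mm and grips with 20 to 120 N. Pads are 22 mm wide; open, the fingers measure 114 mm over their backs; the gripper's body (76 mm by 85 mm) begins 54 mm behind the grasp point. The pads swing forward as they close: fully open they stand 13 mm farther back than shut.
Start: joints at [-70.852, 17.183, 87.147, -0, 75.671, -3.816], TCP at [214.578, -506.405, 231.281] pointing down, gripper open.
Joint ranges: [-173.82, 173.82], [-45.26, 126.66], [13.44, 144.39], [-59.66, 239.66], [0, 175.72], [-146.38, 146.38]. Speed limits (degrees/s): [127.2, 127.2, 147.25, 180, 180, 180].

INTERFACE

Orientations are given as a 3x3 rotation matrix whose columns are the frame's x, y, z axes.
In Python, from station import * gives the robot as it stands.
- The arm moves only by the tool apply_moves, never from a script. Its argument "series" is a list of rows, each an object with "xyz": the shift along the tool's x, y, z scaled (see below), a list of three; "dr": the turn, a rotation vector about the tool's x, y, z scaled (see below), a list of three; "claw": the closure, from 0 (fully open) to 1 (shut). A call has 1 to 10 rows; each row shifts and turns the commanded pose from where the row before left it, along the tool's axes as they then stand; what a row does not reach is not made up. The controller multiplies each number of a shift by 2 cm and each number of a turn by 4 degrees. A row lasts 1/12 s, in which the tool goes at most 41.7 mm and 7.16 degrees, less where a joint would pass 70% of its speed; a pose out of reach is approached as far as the arm can. A call with a number of a shift or a turn outside -1 to 1 is refused whole. A call with a gripper value outside its range is refused whole. The fingers move at their own pace and stop on an object; the grip force is fixed at half the most. Time passes only in rows, so rows that do not move let the fingers close. It gives the time, the measured TCP pose, the force, the opening and the grip force at its end, in the units of the state.
- sense(): the state, without advancing time (a new reading comes with each control period).
- read_camera(name): name is "scene" or "top" or "wrist"; returns the picture (420x560x3 uint8, red, green, blue); there is no depth.
- camera_model(name): a dict with "camera_matrix" (3x3 intrinsics, pixels), "cam_to_world" (4x4, takes a point from camera to world coordinates). Camera axes: x right, y down, z forward; pixel columns grow to the right and rows downward; lengths in mm; the calibration is good to about 2 mm. The wrist camera is an equidistant fisheye: a pixel r from the principal point sees the ray r / f radians off the axis. A picture is of the moment at which its call begins: read the wrist's pose just before it. camera_model takes no time and is no camera call; for the wrist camera it gives the pose at the moment of the call.
- sign_off(): hands the job in; it is judged then, once.
The state is a dict: "t": time; "joints": joint angles; "qd": joint speeds; "effort": joint torques, N m; "eef_pos": TCP position; "orientation": TCP orientation; "wrist_force": force on the tool from outside, world axes, zero at the start; "ft_torque": the same for the moment, N m; "finger_gap": opening from 0.0 (shut) to 1.0 (fully open); "finger_force": force on a finger pad.
Only numpy, scipy, OpenCV 4.12 (cv2) and the standard library are available. Lean on these libraries where they do the work, as an engineer would, in place of code of your own. Each camera call takes 0.05 s, during which the arm holds its last target. There are 200 camera calls.

## Working session

There is one attempt and no reset: what is moved stays moved. The work goes in short steps, Python scripts to look and compute and a tool call to move; the robot and the scene stay as the last step left them, time stands still between calls to the robot, and variables do not carry over. Pictures are saved under pics/ and viewed, at most 10 in all, crops included, and the job is handed in when it is done.

Besides the shell and the picture viewer there is one more tool, called as name(argument=value, ...), one argument or row to a line, values as JSON. apply_moves: Moves the arm, as the interface text tells. Shifts and turns lie within -1 to 1; 1 stands for 2 cm of shift or 4 degrees of turn. Its arguments: {"type":"object","properties":{"series":{"type":"array"}},"required":["series"]}

```bash
mkdir -p pics; ls; python3 - <<'E'
from station import *
import cv2,numpy as np
s=sense();print(s['t'],s['eef_pos'],s['orientation'],s['wrist_force'])
for n in('scene','top'):
    im=read_camera(n);cv2.imwrite(f'pics/{n}0.png',im[:,:,::-1])
    m=camera_model(n);print(n,np.round(m['camera_matrix'],1).tolist(),np.round(m['cam_to_world'],3).tolist())
E
```

```text
pics
0.0 [ 214.4807566  -506.2020029   230.72049268] [[ 9.20763562e-01  3.90120860e-01 -4.20683869e-04]
 [ 3.90121085e-01 -9.20762928e-01  1.08130244e-03]
 [ 3.44885264e-05 -1.15974153e-03 -9.99999327e-01]] [-1.28613042  0.29693235 -0.46427735]
scene [[433.2, 0.0, 279.8], [0.0, 433.2, 207.7], [0.0, 0.0, 1.0]] [[-0.855, 0.349, -0.382, 1098.07], [0.518, 0.565, -0.642, 729.651], [-0.008, -0.747, -0.665, 922.402], [0.0, 0.0, 0.0, 1.0]]
top [[487.5, 0.0, 279.4], [0.0, 487.5, 213.5], [0.0, 0.0, 1.0]] [[0.005, -0.991, 0.137, 399.476], [-1.0, -0.005, 0.001, -61.362], [-0.001, -0.137, -0.991, 1612.29], [0.0, 0.0, 0.0, 1.0]]
```

View pics/scene0.png

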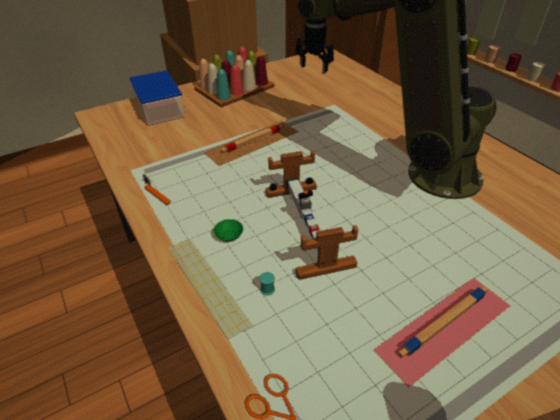

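View pics/top0.png

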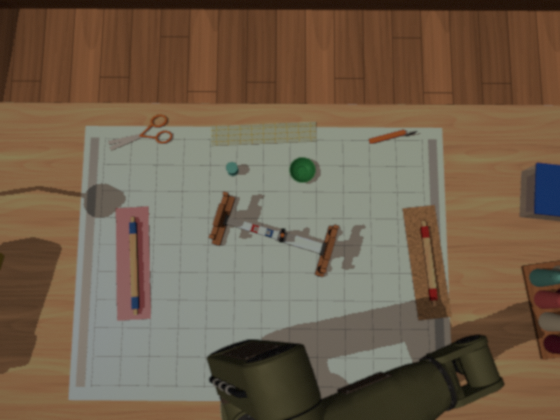

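The pink mat (left, top view about (133,263)) holds the blue-ended bar, so the blue band is the target. In the top view the pin is near (282,236), the blue band near (268,232), the red one near (254,229) and the sliding end near (223,218).

```bash
cat > h.py <<'E'
from station import *
import cv2,numpy as np
def ray(n,u,v,m=None):
    m=m or camera_model(n);K=np.array(m['camera_matrix']);T=np.array(m['cam_to_world'])
    a,b=(u-K[0,2])/K[0,0],(v-K[1,2])/K[1,1]
    if n=='wrist':
        r=np.hypot(a,b);k=np.sin(r)/r if r>1e-9 else 1;d=np.array([a*k,b*k,np.cos(r)])
    else:d=np.array([a,b,1.])
    return T[:3,3],T[:3,:3]@d
def onz(n,u,v,z,m=None):
    o,d=ray(n,u,v,m);return o+d*(z-o[2])/d[2]
def proj(n,p,m=None):
    m=m or camera_model(n);K=np.array(m['camera_matrix']);T=np.array(m['cam_to_world'])
    q=T[:3,:3].T@(np.array(p)-T[:3,3])
    if n=='wrist':
        h=np.hypot(q[0],q[1]);th=np.arctan2(h,q[2]);k=th/h
        return K[0,2]+K[0,0]*q[0]*k,K[1,2]+K[1,1]*q[1]*k
    return K[0,2]+K[0,0]*q[0]/q[2],K[1,2]+K[1,1]*q[1]/q[2]
E
python3 - <<'E'
from h import *
a=cv2.imread('pics/top0.png')[180:290,195:355]
b=cv2.imread('pics/scene0.png')[140:290,250:380]
a=cv2.resize(a,None,fx=5,fy=5,interpolation=cv2.INTER_CUBIC)
cv2.imwrite('pics/a.png',cv2.convertScaleAbs(a,alpha=1.6))
cv2.imwrite('pics/b.png',cv2.convertScaleAbs(cv2.resize(b,None,fx=4,fy=4,interpolation=cv2.INTER_CUBIC),alpha=1.6))
E
```

```text
(no output)
```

View pics/a.png

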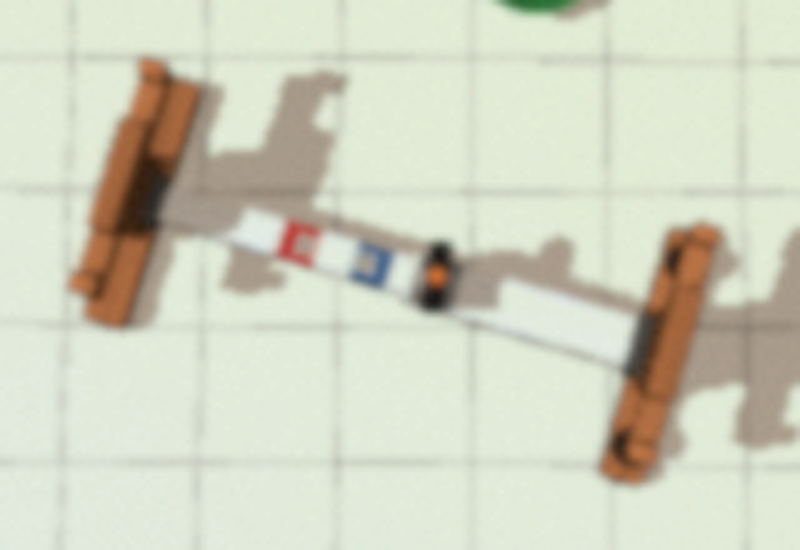

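View pics/b.png

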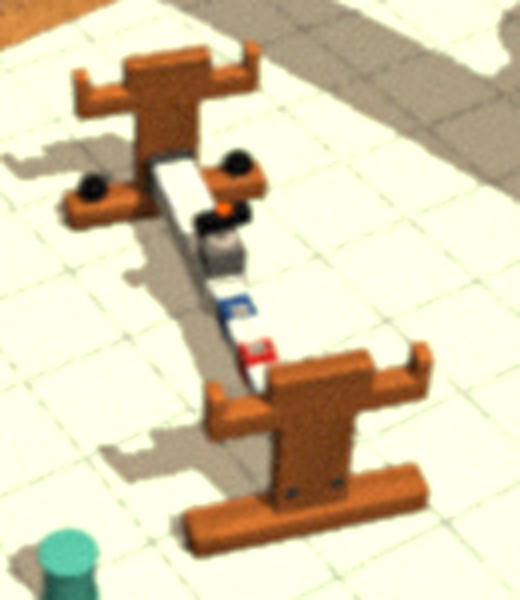

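The crops show the pin handle centre (orange dot) at (282.6,235) in the top view. Red band is near (255.2,228.6) and blue near (269.2,232.8), with the sliding end's top near (219,212).

```bash
python3 - <<'E'
from h import *
c=lambda x,y:(195+(x-2)/5,180+(y-2)/5)
pin=onz('top',*c(438,275),116);r=onz('top',*c(301,243),58);b=onz('top',*c(371,264),58)
for n,p in(('pin',pin),('red',r),('blue',b)):print(n,p.round(1),np.round(proj('scene',p),1))
# sliding board top edge corners approx
for p in((138,118),(98,228)):print('slide',onz('top',*c(*p),152).round(1))
for p in((640,300),(628,372),(512,278),(490,322)):print('tube',onz('top',*c(*p),62).round(1))
h1=onz('top',*c(441,244),116);h2=onz('top',*c(433,308),116);print(h1,h2)
d=(r-b);print('dir',np.degrees(np.arctan2(d[1],d[0])),np.linalg.norm(d))
d=(pin-b);print('pin-blue',np.linalg.norm(d[:2]))
m=camera_model('wrist');print(np.round(m['camera_matrix'],1).tolist(),np.round(m['cam_to_world'],3).tolist())
E
```

```text
pin [540.9 -68.2 116. ] [303.8 192.8]
red [566.5  19.5  58. ] [312.7 228.2]
blue [553.2 -25.5  58. ] [307.8 217.4]
slide [632.2 114.4 152. ]
slide [564.9 137.1 152. ]
tube [ 530.7 -197.2   62. ]
tube [ 484.8 -189.3   62. ]
tube [ 544.3 -115.7   62. ]
tube [ 516.1 -101.7   62. ]
[560.11002446 -69.95534504 116.        ] [520.52257944 -65.20061241 116.        ]
dir 73.53958247555384 46.91217809861872
pin-blue 44.41665639711874
[[325.2, 0.0, 283.8], [0.0, 325.2, 205.7], [0.0, 0.0, 1.0]] [[0.391, -0.875, -0.287, 286.455], [-0.92, -0.372, -0.12, -475.638], [-0.002, 0.311, -0.951, 372.973], [0.0, 0.0, 0.0, 1.0]]
```

apply_moves(
  series=[
    {"xyz": [0, 0, 0], "dr": [0, 0, 1], "claw": 0},
    {"xyz": [0, 0, 0], "dr": [0, 0, 1], "claw": 0},
    {"xyz": [0, 0, 0], "dr": [0, 0, 1], "claw": 0},
    {"xyz": [0, 0, 0], "dr": [0, 0, 1], "claw": 0},
    {"xyz": [0, 0, 0], "dr": [0, 0, 1], "claw": 0},
    {"xyz": [0, 0, 0], "dr": [0, 0, 1], "claw": 0},
    {"xyz": [0, 0, 0], "dr": [0, 0, 1], "claw": 0},
    {"xyz": [0, 0, 0], "dr": [0, 0, 1], "claw": 0},
    {"xyz": [0, 0, 0], "dr": [0, 0, 1], "claw": 0},
    {"xyz": [0, 0, 0], "dr": [0, 0, 1], "claw": 0},
  ],
)

```text
t: 0.93
eef_pos: [214.5, -506.3, 230.9]
orientation: [[0.955, -0.296, -0.0], [-0.296, -0.955, 0.001], [-0.0, -0.001, -1.0]]
wrist_force: [0.2, -0.7, 0.1]
finger_gap: 0.995
finger_force: 0.0
```

```bash
cat >> h.py <<'E'
def need(p):
    s=sense();R=np.array(s['orientation']);d=R.T@(np.array(p)-s['eef_pos'])
    print('t',round(s['t'],2),'tcp',np.round(s['eef_pos'],1),'yaw y',np.degrees(np.arctan2(R[1,1],R[0,1])).round(2),'tilt',R[:,2].round(3),'tool mm',d.round(1),'units',(d/20).round(2),'F',np.round(s['wrist_force'],1),'gap',round(s['finger_gap'],3))
E
python3 -c "
from h import *
need([541,-68,225])"
```

```text
t 0.93 tcp [ 214.5 -506.3  230.9] yaw y -107.24 tilt [-0.     0.001 -1.   ] tool mm [ 182.  -515.3    6.1] units [  9.1  -25.77   0.31] F [ 0.2 -0.7  0.1] gap 0.995
```

apply_moves(
  series=[
    {"xyz": [0.35, -0.99, 0], "dr": [0, 0, 0], "claw": 0},
    {"xyz": [0.35, -0.99, 0], "dr": [0, 0, 0], "claw": 0},
    {"xyz": [0.35, -0.99, 0], "dr": [0, 0, 0], "claw": 0},
    {"xyz": [0.35, -0.99, 0], "dr": [0, 0, 0], "claw": 0},
    {"xyz": [0.35, -0.99, 0], "dr": [0, 0, 0], "claw": 0},
    {"xyz": [0.35, -0.99, 0], "dr": [0, 0, 0], "claw": 0},
    {"xyz": [0.35, -0.99, 0], "dr": [0, 0, 0], "claw": 0},
    {"xyz": [0.35, -0.99, 0], "dr": [0, 0, 0], "claw": 0},
    {"xyz": [0.35, -0.99, 0], "dr": [0, 0, 0], "claw": 0},
    {"xyz": [0.35, -0.99, 0], "dr": [0, 0, 0], "claw": 0},
  ],
)

```text
t: 1.77
eef_pos: [339.9, -336.6, 231.1]
orientation: [[0.956, -0.293, -0.0], [-0.293, -0.956, 0.0], [-0.0, -0.0, -1.0]]
wrist_force: [0.4, -0.5, 0.2]
finger_gap: 1.002
finger_force: 0.0
```

apply_moves(
  series=[
    {"xyz": [0.35, -0.99, 0], "dr": [0, 0, 0], "claw": 0},
    {"xyz": [0.35, -0.99, 0], "dr": [0, 0, 0], "claw": 0},
    {"xyz": [0.35, -0.99, 0], "dr": [0, 0, 0], "claw": 0},
    {"xyz": [0.35, -0.99, 0], "dr": [0, 0, 0], "claw": 0},
    {"xyz": [0.35, -0.99, 0], "dr": [0, 0, 0], "claw": 0},
    {"xyz": [0.35, -0.99, 0], "dr": [0, 0, 0], "claw": 0},
    {"xyz": [0.35, -0.99, 0], "dr": [0, 0, 0], "claw": 0},
    {"xyz": [0.35, -0.99, 0], "dr": [0, 0, 0], "claw": 0},
    {"xyz": [0.35, -0.99, 0], "dr": [0, 0, 0], "claw": 0},
    {"xyz": [0.35, -0.99, 0], "dr": [0, 0, 0], "claw": 0},
  ],
)

```text
t: 2.6
eef_pos: [464.8, -167.8, 231.1]
orientation: [[0.956, -0.293, -0.0], [-0.293, -0.956, 0.0], [-0.001, -0.0, -1.0]]
wrist_force: [0.3, -1.1, -0.7]
finger_gap: 0.999
finger_force: 0.0
```

apply_moves(
  series=[
    {"xyz": [0.35, -0.99, 0], "dr": [0, 0, 0], "claw": 0},
    {"xyz": [0.35, -0.99, 0], "dr": [0, 0, 0], "claw": 0},
    {"xyz": [0.35, -0.99, 0], "dr": [0, 0, 0], "claw": 0},
    {"xyz": [0.35, -0.99, 0], "dr": [0, 0, 0], "claw": 0},
    {"xyz": [0.35, -0.99, 0], "dr": [0, 0, 0], "claw": 0},
    {"xyz": [0.35, -0.99, 0], "dr": [0, 0, 0], "claw": 0},
    {"xyz": [0, 0, 0], "dr": [0, 0, 0], "claw": 0},
    {"xyz": [0, 0, 0], "dr": [0, 0, 0], "claw": 0},
    {"xyz": [0, 0, 0], "dr": [0, 0, 0], "claw": 0},
  ],
)

```text
t: 3.35
eef_pos: [539.1, -67.8, 231.0]
orientation: [[0.956, -0.293, -0.001], [-0.293, -0.956, 0.0], [-0.001, 0.0, -1.0]]
wrist_force: [0.1, -0.5, -0.5]
finger_gap: 1.002
finger_force: 0.0
```

```bash
python3 -c "
from h import *
need([541,-68,225])
m=camera_model('wrist');print(np.round(m['cam_to_world'],2).tolist())
np.save('m1.npy',np.array(m['cam_to_world']))
cv2.imwrite('pics/w1.png',read_camera('wrist')[:,:,::-1])
for p in ([541,-68,116],[553,-25,58],[566,20,58],[598,126,152]): print(np.round(proj('wrist',p,m)))
"
```

```text
t 3.35 tcp [539.1 -67.8 231. ] yaw y -107.03 tilt [-0.001  0.    -1.   ] tool mm [ 1.9 -0.3  6. ] units [ 0.09 -0.02  0.3 ] F [ 0.1 -0.5 -0.5] gap 1.002
[[-0.29, -0.91, -0.3, 613.92], [-0.96, 0.28, 0.09, -91.53], [-0.0, 0.31, -0.95, 373.12], [0.0, 0.0, 0.0, 1.0]]
[283. 197.]
[238. 181.]
[194. 183.]
[ 52. 212.]
```

View pics/w1.png

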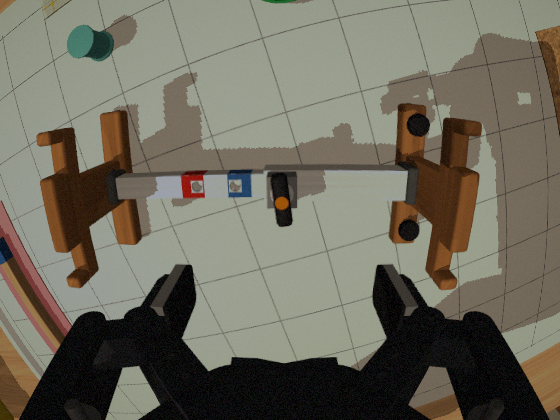

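The wrist view shows the handle at about (282,200) with its orange dot at (282,203). The blue band spans u 228–252 with its hole near (236,186), and the red hole is near (197,187). Now I'll measure these.

```bash
python3 - <<'E'
from h import *
m=camera_model('wrist');m=dict(m);m['cam_to_world']=np.load('m1.npy')
im=cv2.imread('pics/w1.png');hsv=cv2.cvtColor(im,cv2.COLOR_BGR2HSV)
def reg(mask,x0,y0,x1,y1):
    k=np.zeros_like(mask);k[y0:y1,x0:x1]=mask[y0:y1,x0:x1];return k
def big(k):
    n,l,s,c=cv2.connectedComponentsWithStats(k);i=1+np.argmax(s[1:,4]);return (l==i).astype(np.uint8),s[i],c[i]
bl=reg(cv2.inRange(hsv,(100,100,40),(125,255,255)),215,160,262,205)
rd=reg(cv2.inRange(hsv,(0,150,60),(8,255,255))|cv2.inRange(hsv,(172,150,60),(180,255,255)),172,160,215,205)
orr=reg(cv2.inRange(hsv,(5,170,120),(20,255,255)),268,190,298,216)
bk=reg(cv2.inRange(im,(0,0,0),(55,55,55)),262,165,302,235)
ay=None
for n,k in(('blue',bl),('red',rd)):
    b,s,c=big(k);cs,_=cv2.findContours(b,cv2.RETR_CCOMP,cv2.CHAIN_APPROX_NONE)
    mid=(s[0]+s[2]/2-.5,s[1]+s[3]/2-.5)
    hole=b*0;fill=b*0;cv2.drawContours(fill,cs,-1,1,-1)
    h,hs,hc=big(fill-b);hm=(hs[0]+hs[2]/2-.5,hs[1]+hs[3]/2-.5)
    print(n,s,mid,'hole',hs,hc, onz('wrist',*mid,58,m).round(1),onz('wrist',*hc,58,m).round(1),
     'edges',onz('wrist',s[0]-.5,hc[1],58,m).round(1),onz('wrist',s[0]+s[2]-.5,hc[1],58,m).round(1))
b,s,c=big(orr);print('dot',s,c,onz('wrist',*c,116,m).round(1))
b,s,c=big(bk);r=cv2.minAreaRect(np.argwhere(b)[:,::-1].astype(np.float32));print('handle',s,c,r)
P=cv2.boxPoints(r);print([onz('wrist',*p,112,m).round(1).tolist() for p in P])
for y in range(120,240,1):
    pass
# rail edges: row profile
for u in(150,215,262,330,400): print(u,im[165:212:1,u].mean(1).astype(int).tolist())
E
```

```text
Traceback (most recent call last):
ValueError: attempt to get argmax of an empty sequence
```

```bash
cat > meas.py <<'E'
from h import *
def reg(mask,x0,y0,x1,y1):
    k=np.zeros_like(mask);k[y0:y1,x0:x1]=mask[y0:y1,x0:x1];return k
def big(k):
    n,l,s,c=cv2.connectedComponentsWithStats(k);i=1+np.argmax(s[1:,4]);return (l==i).astype(np.uint8),s[i],c[i]
def band(n,k,m):
    b,s,c=big(k);cs,_=cv2.findContours(b,cv2.RETR_EXTERNAL,cv2.CHAIN_APPROX_NONE)
    hull=cv2.convexHull(cs[0]);fill=b*0;cv2.drawContours(fill,[hull],-1,1,-1)
    h,hs,hc=big(cv2.morphologyEx(fill-b,cv2.MORPH_OPEN,np.ones((3,3),np.uint8)))
    H=onz('wrist',*hc,58,m)
    print(n,s,'hole',hs,hc.round(1),H.round(1),'edges',onz('wrist',s[0]-.5,hc[1],58,m).round(1),onz('wrist',s[0]+s[2]-.5,hc[1],58,m).round(1))
    return H
E
python3 - <<'E'
from meas import *
m=camera_model('wrist');m=dict(m);m['cam_to_world']=np.load('m1.npy')
im=cv2.imread('pics/w1.png');hsv=cv2.cvtColor(im,cv2.COLOR_BGR2HSV)
bl=reg(cv2.inRange(hsv,(100,100,40),(125,255,255)),215,160,262,205)
rd=reg(cv2.inRange(hsv,(0,150,60),(8,255,255))|cv2.inRange(hsv,(172,150,60),(180,255,255)),172,160,215,205)
orr=reg(cv2.inRange(hsv,(5,170,120),(20,255,255)),268,190,298,216)
bk=reg(cv2.inRange(im,(0,0,0),(55,55,55)),262,165,302,235)
band('blue',bl,m);band('red',rd,m)
b,s,c=big(orr);print('dot',s,c,onz('wrist',*c,116,m).round(1))
b,s,c=big(bk);r=cv2.minAreaRect(np.argwhere(b)[:,::-1].astype(np.float32));print('handle',s,c,r)
P=cv2.boxPoints(r);print([onz('wrist',*p,112,m).round(1).tolist() for p in P])
for u in(145,215,330,400): print(u,im[155:212:1,u].mean(1).astype(int).tolist())
E
```

```text
blue [228 170  24  27 367] hole [228 179  14  14 194] [234.6 185.5] [550.1 -19.9  58. ] edges [552.3 -13.   58. ] [545.  -36.4  58. ]
red [181 171  26  27 387] hole [190 174  17  19 211] [198.5 185. ] [561.9  15.8  58. ] edges [567.9  34.5  58. ] [559.3   7.7  58. ]
dot [275 197  13  12 128] [281.0859375 202.640625 ] [536.5 -65.4 116. ]
handle [268 172  29  55 770] [281.64935065 194.94545455] ((282.0, 199.0), (28.0, 54.0), 0.0)
[[518.4, -47.9, 112.0], [563.7, -62.5, 112.0], [557.0, -84.4, 112.0], [511.3, -71.1, 112.0]]
145 [106, 90, 73, 69, 84, 76, 85, 105, 111, 107, 110, 104, 106, 107, 106, 108, 107, 92, 70, 69, 69, 78, 98, 106, 103, 101, 103, 99, 103, 104, 106, 103, 102, 103, 104, 105, 106, 106, 108, 108, 107, 103, 102, 102, 106, 110, 104, 108, 108, 107, 105, 107, 107, 103, 107, 107, 105]
215 [108, 110, 107, 106, 107, 109, 109, 107, 108, 107, 109, 109, 109, 107, 105, 80, 73, 72, 72, 99, 159, 159, 158, 158, 157, 156, 157, 158, 160, 158, 159, 157, 157, 156, 158, 157, 157, 159, 158, 159, 157, 158, 156, 155, 152, 154, 154, 153, 154, 155, 153, 153, 154, 153, 153, 154, 152]
330 [109, 109, 110, 109, 108, 106, 110, 109, 106, 86, 68, 66, 69, 73, 83, 127, 157, 154, 153, 154, 154, 152, 147, 150, 150, 149, 154, 154, 154, 151, 151, 150, 152, 154, 154, 157, 154, 153, 153, 153, 154, 153, 153, 151, 152, 152, 152, 154, 155, 153, 154, 154, 153, 152, 154, 156, 154]
400 [28, 36, 29, 35, 27, 35, 23, 19, 20, 15, 23, 43, 68, 73, 74, 72, 158, 158, 158, 153, 151, 153, 153, 154, 153, 152, 154, 152, 155, 154, 153, 154, 152, 154, 155, 154, 156, 154, 154, 156, 155, 154, 156, 157, 155, 139, 104, 81, 81, 78, 86, 84, 83, 83, 80, 85, 84]
```

apply_moves(
  series=[
    {"xyz": [0, 0, 0.8], "dr": [0, 0, 0], "claw": 0},
    {"xyz": [0, 0, 0.8], "dr": [0, 0, 0], "claw": 0},
    {"xyz": [0, 0, 0.8], "dr": [0, 0, 0], "claw": 0},
    {"xyz": [0, 0, 0.8], "dr": [0, 0, 0], "claw": 0},
    {"xyz": [0, 0, 0], "dr": [0, 0, 0], "claw": 0},
    {"xyz": [0, 0, 0], "dr": [0, 0, 0], "claw": 0},
  ],
)

```text
t: 3.9
eef_pos: [539.0, -68.0, 167.3]
orientation: [[0.956, -0.294, -0.001], [-0.294, -0.956, 0.0], [-0.001, 0.0, -1.0]]
wrist_force: [-0.1, -0.8, -0.0]
finger_gap: 0.999
finger_force: 0.0
```

```bash
python3 -c "
from h import *
need([538,-66.5,95])
m=camera_model('wrist')
np.save('m2.npy',np.array(m['cam_to_world']))
im=read_camera('wrist')[:,:,::-1];cv2.imwrite('pics/w2.png',im)
cv2.imwrite('pics/w2c.png',cv2.resize(im[130:300,150:350],None,fx=3.5,fy=3.5,interpolation=cv2.INTER_CUBIC))
"
```

```text
t 3.9 tcp [539.  -68.  167.3] yaw y -107.08 tilt [-0.001  0.    -1.   ] tool mm [-1.3 -1.2 72.3] units [-0.07 -0.06  3.61] F [-0.1 -0.8 -0. ] gap 0.999
```

View pics/w2c.png

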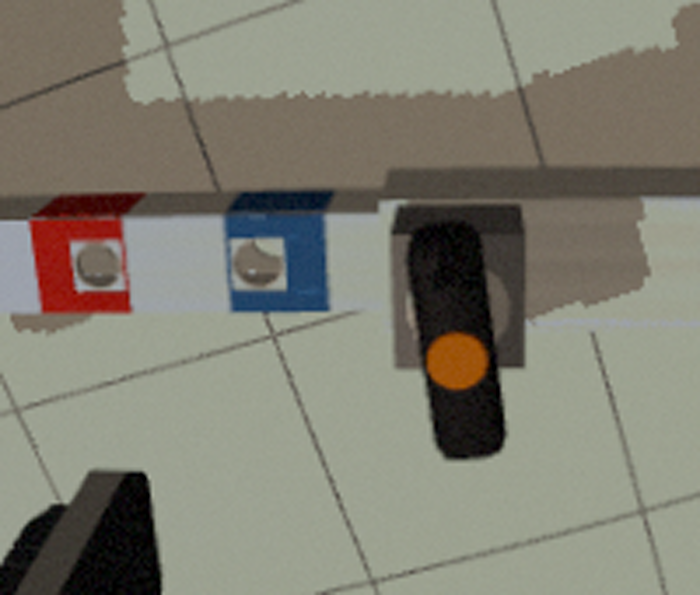

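The close view shows the dot at (280.4,233.0) and handle ends at about (277,195) and (285,260). The blue hole is at (223.6,205.1), about 5 mm outward of the band's middle. The handle is turned a few degrees from the tool.

```bash
python3 - <<'E'
from h import *
m=dict(camera_model('wrist'));m['cam_to_world']=np.load('m2.npy')
c=lambda x,y:(150+(x-1.5)/3.5,130+(y-1.5)/3.5)
f=lambda x,y,z:onz('wrist',*c(x,y),z,m)
dot=f(457,361,116);h=f(258,263,58);r=f(99,265,58)
e1=f(444,226,116);e2=f(471,456,116)
print('dot',dot.round(1),'ends',e1.round(1),e2.round(1),'len',np.linalg.norm(e1-e2).round(1),'yaw',np.degrees(np.arctan2(*(e1-e2)[[1,0]])).round(1))
blk=[f(*p,86) for p in((391,235),(525,235),(525,368),(394,368))];print('blk',[b.round(1).tolist() for b in blk],np.mean(blk,0).round(1))
print('holes',h.round(1),r.round(1),np.linalg.norm(h-r).round(1))
d=(r-h)/np.linalg.norm(r-h);print(np.degrees(np.arctan2(d[1],d[0])))
for bore in(dot,np.mean(blk,0)):
    print('gap',((h-bore)[:2]@[.293,.956]).round(1))
E
```

```text
dot [536.3 -65.6 116. ] ends [561.7 -71.  116. ] [516.7 -62.2 116. ] len 45.9 yaw -11.0
blk [[555.0, -56.8, 86.0], [546.9, -83.1, 86.0], [518.5, -74.9, 86.0], [526.7, -48.1, 86.0]] [536.8 -65.7  86. ]
holes [550.4 -20.2  58. ] [561.5  17.8  58. ] 39.6
73.67636020234526
gap 47.4
gap 47.5
```

apply_moves(
  series=[
    {"xyz": [-0.155, -0.08, 0.4], "dr": [0, 0, -0.75], "claw": 0},
    {"xyz": [0, 0, 0.6], "dr": [0, 0, -0.75], "claw": 0},
    {"xyz": [0, 0, 0.6], "dr": [0, 0, 0], "claw": 0},
    {"xyz": [0, 0, 0.6], "dr": [0, 0, 0], "claw": 0},
    {"xyz": [0, 0, 0.6], "dr": [0, 0, 0], "claw": 0},
    {"xyz": [0, 0, 0.6], "dr": [0, 0, 0], "claw": 0},
    {"xyz": [0, 0, 0.35], "dr": [0, 0, 0], "claw": 0},
    {"xyz": [0, 0, 0], "dr": [0, 0, 0], "claw": 0},
    {"xyz": [0, 0, 0], "dr": [0, 0, 0], "claw": 0.5},
    {"xyz": [0, 0, 0], "dr": [0, 0, 0], "claw": 0.7},
  ],
)

```text
t: 4.78
eef_pos: [537.3, -65.2, 93.1]
orientation: [[0.982, -0.191, 0.001], [-0.191, -0.982, -0.0], [0.001, -0.0, -1.0]]
wrist_force: [0.3, 0.4, -0.5]
finger_gap: 0.748
finger_force: 0.0
```

apply_moves(
  series=[
    {"xyz": [0, 0, 0], "dr": [0, 0, 0], "claw": 0.7},
    {"xyz": [0, 0, 0], "dr": [0, 0, 0], "claw": 0.7},
    {"xyz": [0, 0, 0], "dr": [0, 0, 0], "claw": 0.75},
    {"xyz": [0, 0, 0], "dr": [0, 0, 0], "claw": 0.8},
    {"xyz": [0, 0, 0], "dr": [0, 0, 0], "claw": 0.85},
    {"xyz": [0, 0, 0], "dr": [0, 0, 0], "claw": 0.9},
    {"xyz": [0, 0, 0], "dr": [0, 0, 0], "claw": 0.95},
  ],
)

```text
t: 5.37
eef_pos: [537.0, -65.1, 92.6]
orientation: [[0.982, -0.191, 0.0], [-0.191, -0.982, -0.0], [0.0, -0.0, -1.0]]
wrist_force: [-1.7, 1.2, 4.5]
finger_gap: 0.148
finger_force: 59.3
```

```bash
python3 -c "
from h import *
need([537,-66,93]);s=sense();print(s['finger_force'],s['ft_torque'])"
```

```text
t 5.37 tcp [537.  -65.1  92.6] yaw y -101.04 tilt [ 0. -0. -1.] tool mm [ 0.1  0.9 -0.4] units [ 0.01  0.05 -0.02] F [-1.7  1.2  4.5] gap 0.148
59.274680614471436 [ 0.03454412  0.25884996 -0.01832059]
```

Gripped at 60 N with almost no side load. Next I lift the pin about 47 mm.

apply_moves(
  series=[
    {"xyz": [0, 0, -0.2], "dr": [0, 0, 0], "claw": 1},
    {"xyz": [0, 0, -0.2], "dr": [0, 0, 0], "claw": 1},
    {"xyz": [0, 0, -0.2], "dr": [0, 0, 0], "claw": 1},
    {"xyz": [0, 0, -0.2], "dr": [0, 0, 0], "claw": 1},
    {"xyz": [0, 0, -0.2], "dr": [0, 0, 0], "claw": 1},
    {"xyz": [0, 0, -0.2], "dr": [0, 0, 0], "claw": 1},
  ],
)

```text
t: 5.87
eef_pos: [537.0, -65.1, 116.9]
orientation: [[0.982, -0.191, 0.0], [-0.191, -0.982, -0.0], [0.0, -0.0, -1.0]]
wrist_force: [0.0, -0.1, -0.2]
finger_gap: 0.151
finger_force: 60.2
```

apply_moves(
  series=[
    {"xyz": [0, 0, -0.2], "dr": [0, 0, 0], "claw": 1},
    {"xyz": [0, 0, -0.2], "dr": [0, 0, 0], "claw": 1},
    {"xyz": [0, 0, -0.2], "dr": [0, 0, 0], "claw": 1},
    {"xyz": [0, 0, -0.2], "dr": [0, 0, 0], "claw": 1},
    {"xyz": [0, 0, -0.2], "dr": [0, 0, 0], "claw": 1},
    {"xyz": [0, 0, -0.15], "dr": [0, 0, 0], "claw": 1},
    {"xyz": [0, 0, 0], "dr": [0, 0, 0], "claw": 1},
    {"xyz": [0, 0, 0], "dr": [0, 0, 0], "claw": 1},
  ],
)

```text
t: 6.53
eef_pos: [537.1, -65.1, 139.7]
orientation: [[0.982, -0.191, 0.001], [-0.191, -0.982, -0.0], [0.001, 0.0, -1.0]]
wrist_force: [0.1, -0.4, 0.5]
finger_gap: 0.149
finger_force: 60.5
```

```bash
python3 -c "
from h import *
need([537,-66,93]);s=sense();print(s['finger_force'],s['ft_torque'])
m=camera_model('wrist')
np.save('m3.npy',np.array(m['cam_to_world']))
im=read_camera('wrist')[:,:,::-1];cv2.imwrite('pics/w3.png',im)
sc=read_camera('scene')[:,:,::-1][130:280,240:390]
a=cv2.resize(im,None,fx=.8,fy=.8);b=cv2.resize(sc,(336,336))
cv2.imwrite('pics/w3c.png',cv2.hconcat([a,cv2.convertScaleAbs(b,alpha=1.5)]))
"
```

```text
t 6.53 tcp [537.1 -65.1 139.7] yaw y -101.03 tilt [ 0.001 -0.    -1.   ] tool mm [ 0.   0.9 46.7] units [0.   0.04 2.34] F [ 0.1 -0.4  0.5] gap 0.149
60.47165393829346 [-0.03221583  0.07281868 -0.0108975 ]
```

View pics/w3c.png

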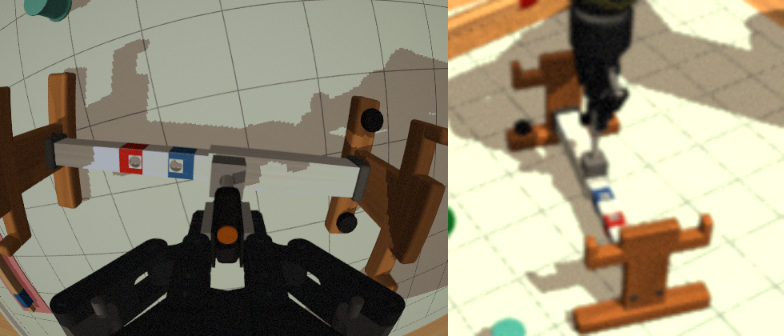

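The pin is out (shank visible above the block, scene crop). I release it, rise and go over the sliding end.

apply_moves(
  series=[
    {"xyz": [0, 0, 0], "dr": [0, 0, 0], "claw": 0.7},
    {"xyz": [0, 0, 0], "dr": [0, 0, 0], "claw": 0.5},
    {"xyz": [0, 0, 0], "dr": [0, 0, 0], "claw": 0.3},
    {"xyz": [0, 0, 0], "dr": [0, 0, 0], "claw": 0},
    {"xyz": [0, 0, 0], "dr": [0, 0, 0], "claw": 0},
    {"xyz": [0, 0, -0.5], "dr": [0, 0, 0], "claw": 0},
    {"xyz": [0, 0, -0.9], "dr": [0, 0, 0], "claw": 0},
    {"xyz": [0, 0, -0.9], "dr": [0, 0, 0.75], "claw": 0},
    {"xyz": [0, 0, -0.9], "dr": [0, 0, 0.75], "claw": 0},
    {"xyz": [0, 0, -0.9], "dr": [0, 0, 0], "claw": 0},
  ],
)

```text
t: 7.47
eef_pos: [536.9, -65.1, 223.0]
orientation: [[0.955, -0.296, 0.001], [-0.296, -0.955, -0.0], [0.001, -0.0, -1.0]]
wrist_force: [0.0, -0.1, 0.0]
finger_gap: 0.998
finger_force: 0.0
```

```bash
python3 -c "
from h import *
need([594.7,127,215])"
```

```text
t 7.47 tcp [536.9 -65.1 223. ] yaw y -107.23 tilt [ 0.001 -0.    -1.   ] tool mm [  -1.7 -200.6    8. ] units [ -0.08 -10.03   0.4 ] F [ 0.  -0.1  0. ] gap 0.998
```

apply_moves(
  series=[
    {"xyz": [0, -1, 0], "dr": [0, 0, 0], "claw": 0},
    {"xyz": [0, -1, 0], "dr": [0, 0, 0], "claw": 0},
    {"xyz": [0, -1, 0], "dr": [0, 0, 0], "claw": 0},
    {"xyz": [0, -1, 0], "dr": [0, 0, 0], "claw": 0},
    {"xyz": [0, -1, 0], "dr": [0, 0, 0], "claw": 0},
    {"xyz": [0, -1, 0], "dr": [0, 0, 0], "claw": 0},
    {"xyz": [0, -1, 0], "dr": [0, 0, 0], "claw": 0},
    {"xyz": [-0.08, -1, 0], "dr": [0, 0, 0], "claw": 0},
    {"xyz": [0, -1, 0], "dr": [0, 0, 0], "claw": 0},
    {"xyz": [0, -1, 0], "dr": [0, 0, 0], "claw": 0},
  ],
)

```text
t: 8.3
eef_pos: [594.2, 127.6, 222.2]
orientation: [[0.956, -0.293, 0.001], [-0.293, -0.956, 0.0], [0.001, -0.0, -1.0]]
wrist_force: [-0.4, 0.8, -0.1]
finger_gap: 1.001
finger_force: 0.0
```

apply_moves(
  series=[
    {"xyz": [0, 0, 0], "dr": [0, 0, 0], "claw": 0},
    {"xyz": [0, 0, 0], "dr": [0, 0, 0], "claw": 0},
  ],
)

```text
t: 8.47
eef_pos: [594.0, 127.2, 221.7]
orientation: [[0.957, -0.292, 0.0], [-0.292, -0.957, -0.0], [0.0, -0.0, -1.0]]
wrist_force: [-0.3, -0.2, 0.3]
finger_gap: 0.998
finger_force: 0.0
```

```bash
python3 -c "
from h import *
need([594.7,127,129])
m=camera_model('wrist')
np.save('m4.npy',np.array(m['cam_to_world']))
im=read_camera('wrist')[:,:,::-1];cv2.imwrite('pics/w4.png',im)
print(proj('wrist',[594.7,127,152],m),proj('wrist',[536.8,-65.7,163],m))
"
```

```text
t 8.47 tcp [594.  127.2 221.7] yaw y -106.96 tilt [ 0. -0. -1.] tool mm [ 0.8  0.  92.7] units [0.04 0.   4.64] F [-0.3 -0.2  0.3] gap 0.998
(np.float64(282.75610834035626), np.float64(217.0540555975786)) (np.float64(527.932939109043), np.float64(218.7727186317585))
```

View pics/w4.png

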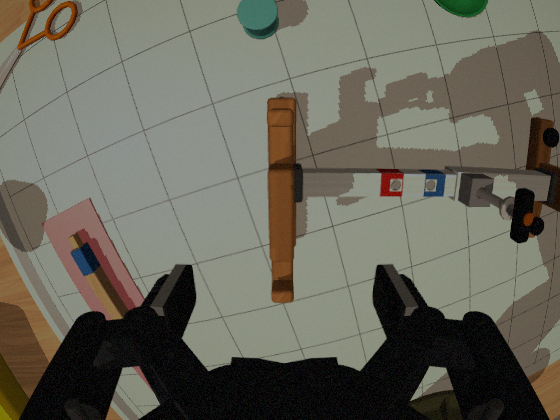

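The board spans u 269–296 with its centre at about (282,213), against a predicted (283,217). The pin stands in the block, so I go down and grip.

apply_moves(
  series=[
    {"xyz": [0, 0, 0.8], "dr": [0, 0, 0], "claw": 0},
    {"xyz": [0, 0, 0.8], "dr": [0, 0, 0], "claw": 0},
    {"xyz": [0, 0, 0.8], "dr": [0, 0, 0], "claw": 0},
    {"xyz": [0, 0, 0.8], "dr": [0, 0, 0], "claw": 0},
    {"xyz": [0, 0, 0.8], "dr": [0, 0, 0], "claw": 0},
    {"xyz": [0, 0, 0.6], "dr": [0, 0, 0], "claw": 0},
    {"xyz": [0, 0, 0], "dr": [0, 0, 0], "claw": 0.3},
    {"xyz": [0, 0, 0], "dr": [0, 0, 0], "claw": 0.6},
    {"xyz": [0, 0, 0], "dr": [0, 0, 0], "claw": 0.65},
    {"xyz": [0, 0, 0], "dr": [0, 0, 0], "claw": 0.7},
  ],
)

```text
t: 9.35
eef_pos: [594.4, 126.6, 130.5]
orientation: [[0.956, -0.293, 0.002], [-0.293, -0.956, 0.0], [0.002, -0.001, -1.0]]
wrist_force: [-0.6, 0.4, 0.4]
finger_gap: 0.454
finger_force: 0.0
```

apply_moves(
  series=[
    {"xyz": [0, 0, 0], "dr": [0, 0, 0], "claw": 0.74},
    {"xyz": [0, 0, 0], "dr": [0, 0, 0], "claw": 0.78},
    {"xyz": [0, 0, 0], "dr": [0, 0, 0], "claw": 0.82},
    {"xyz": [0, 0, 0], "dr": [0, 0, 0], "claw": 0.86},
    {"xyz": [0, 0, 0], "dr": [0, 0, 0], "claw": 0.9},
    {"xyz": [0, 0, 0], "dr": [0, 0, 0], "claw": 0.95},
  ],
)

```text
t: 9.85
eef_pos: [594.5, 127.1, 130.4]
orientation: [[0.956, -0.292, 0.002], [-0.292, -0.956, 0.001], [0.002, -0.001, -1.0]]
wrist_force: [-0.4, 3.0, 5.6]
finger_gap: 0.195
finger_force: 58.8
```

```bash
python3 -c "
from h import *
need([594.7,127,129])
m=camera_model('wrist');s=sense();print(s['finger_force'])
np.save('m5.npy',np.array(m['cam_to_world']))
im=read_camera('wrist')[:,:,::-1];cv2.imwrite('pics/w5.png',im)
"
```

```text
t 9.85 tcp [594.5 127.1 130.4] yaw y -106.99 tilt [ 0.002  0.001 -1.   ] tool mm [0.3 0.1 1.4] units [0.01 0.   0.07] F [-0.4  3.   5.6] gap 0.195
58.804752230644226
```

apply_moves(
  series=[
    {"xyz": [0, 0.2, 0], "dr": [0, 0, 0], "claw": 1},
    {"xyz": [0, 0.25, 0], "dr": [0, 0, 0], "claw": 1},
    {"xyz": [0, 0.25, 0], "dr": [0, 0, 0], "claw": 1},
    {"xyz": [0, 0.25, 0], "dr": [0, 0, 0], "claw": 1},
    {"xyz": [0, 0.25, 0], "dr": [0, 0, 0], "claw": 1},
    {"xyz": [0, 0.25, 0], "dr": [0, 0, 0], "claw": 1},
    {"xyz": [0, 0.25, 0], "dr": [0, 0, 0], "claw": 1},
    {"xyz": [0, 0.25, 0], "dr": [0, 0, 0], "claw": 1},
    {"xyz": [0, 0.25, 0], "dr": [0, 0, 0], "claw": 1},
    {"xyz": [0, 0.2, 0], "dr": [0, 0, 0], "claw": 1},
  ],
)

```text
t: 10.73
eef_pos: [580.9, 81.1, 130.5]
orientation: [[0.956, -0.292, 0.004], [-0.292, -0.956, 0.001], [0.003, -0.002, -1.0]]
wrist_force: [6.2, 5.0, 2.8]
finger_gap: 0.196
finger_force: 58.7
```

apply_moves(
  series=[
    {"xyz": [0, 0, 0], "dr": [0, 0, 0], "claw": 1},
    {"xyz": [0, 0, 0], "dr": [0, 0, 0], "claw": 1},
  ],
)

```text
t: 10.9
eef_pos: [580.7, 80.6, 130.4]
orientation: [[0.956, -0.293, 0.003], [-0.293, -0.956, -0.0], [0.003, -0.001, -1.0]]
wrist_force: [2.2, -1.4, 6.0]
finger_gap: 0.194
finger_force: 59.3
```

```bash
python3 -c "
from h import *
s=sense();R=np.array(s['orientation']);print((np.array(s['eef_pos'])-[594.5,127.1,130.4])@R)
m=camera_model('wrist')
np.save('m6.npy',np.array(m['cam_to_world']))
im=read_camera('wrist')[:,:,::-1];cv2.imwrite('pics/w6.png',im)
a=[cv2.resize(cv2.imread(f)[120:290,280:480],None,fx=3,fy=3,interpolation=cv2.INTER_CUBIC)[:, :] for f in ('pics/w5.png','pics/w6.png')]
a=[x[:300] if 0 else cv2.resize(x,(400,340)) for x in a]
cv2.imwrite('pics/w56.png',cv2.hconcat(a))
"
```

```text
[ 0.42585398 48.54694753 -0.06614234]
```

View pics/w56.png

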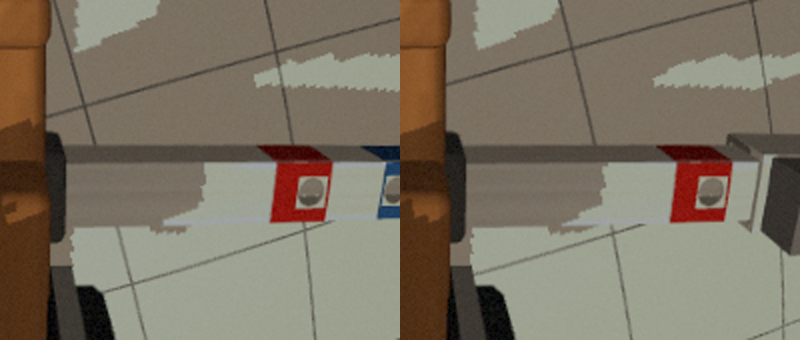

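The red hole sits at the same pixel, (310.5,192) in the crops, before and after. The rail therefore followed the jaws about 48.5 mm. Checking the red hole's world position against the bore.

```bash
python3 - <<'E'
from h import *
u=np.array([.2865,.958])
for k,x in((5,310.5),(6,311)):
    m=dict(camera_model('wrist'));m['cam_to_world']=np.load(f'm{k}.npy')
    p=onz('wrist',280+(x-1)/2,120+(192-1)/2,58,m);print(p.round(1),'red-bore along',((p[:2]-[536.8,-65.7])@u).round(1))
E
```

```text
[561.5  17.1  58. ] red-bore along 86.4
[547.7 -29.8  58. ] red-bore along 37.5
```

The estimates put the rail 1–2 mm too far in, so I ease it back 1.5 mm, then release and return over the pin.

apply_moves(
  series=[
    {"xyz": [0, -0.04, 0], "dr": [0, 0, 0], "claw": 1},
    {"xyz": [0, -0.04, 0], "dr": [0, 0, 0], "claw": 1},
    {"xyz": [0, 0, 0], "dr": [0, 0, 0], "claw": 1},
    {"xyz": [0, 0, 0], "dr": [0, 0, 0], "claw": 1},
    {"xyz": [0, 0, 0], "dr": [0, 0, 0], "claw": 1},
  ],
)

```text
t: 11.37
eef_pos: [581.0, 81.6, 130.4]
orientation: [[0.956, -0.293, 0.002], [-0.293, -0.956, -0.001], [0.002, 0.0, -1.0]]
wrist_force: [1.2, -4.2, 8.0]
finger_gap: 0.193
finger_force: 59.5
```

```bash
python3 -c "
from h import *
s=sense();R=np.array(s['orientation']);print((np.array(s['eef_pos'])-[594.5,127.1,130.4])@R,s['wrist_force'])"
```

```text
[ 4.35116597e-01  4.74025855e+01 -1.77198653e-02] [ 1.17886795 -4.19722801  7.9594898 ]
```

apply_moves(
  series=[
    {"xyz": [0, 0, 0], "dr": [0, 0, 0], "claw": 0.6},
    {"xyz": [0, 0, 0], "dr": [0, 0, 0], "claw": 0.3},
    {"xyz": [0, 0, 0], "dr": [0, 0, 0], "claw": 0},
    {"xyz": [0, 0, 0], "dr": [0, 0, 0], "claw": 0},
    {"xyz": [0, 0, -0.5], "dr": [0, 0, 0], "claw": 0},
    {"xyz": [0, 0, -0.9], "dr": [0, 0, 0], "claw": 0},
    {"xyz": [0, 0, -0.9], "dr": [0, 0, 0], "claw": 0},
    {"xyz": [0, 0, -0.9], "dr": [0, 0, 0], "claw": 0},
    {"xyz": [0, 0, -0.9], "dr": [0, 0, -0.75], "claw": 0},
    {"xyz": [0, 0, -0.9], "dr": [0, 0, -0.75], "claw": 0},
  ],
)

```text
t: 12.2
eef_pos: [580.3, 82.3, 231.0]
orientation: [[0.982, -0.189, 0.0], [-0.189, -0.982, 0.0], [0.0, -0.0, -1.0]]
wrist_force: [0.2, 0.3, -0.3]
finger_gap: 1.001
finger_force: 0.0
```

```bash
python3 -c "
from h import *
need([537,-65.1,230])"
```

```text
t 12.2 tcp [580.3  82.3 231. ] yaw y -100.9 tilt [ 0.  0. -1.] tool mm [-14.6 152.9   1. ] units [-0.73  7.65  0.05] F [ 0.2  0.3 -0.3] gap 1.001
```

apply_moves(
  series=[
    {"xyz": [-0.1, 0.95, 0], "dr": [0, 0, 0], "claw": 0},
    {"xyz": [-0.1, 0.95, 0], "dr": [0, 0, 0], "claw": 0},
    {"xyz": [-0.1, 0.95, 0], "dr": [0, 0, 0], "claw": 0},
    {"xyz": [-0.1, 0.95, 0], "dr": [0, 0, 0], "claw": 0},
    {"xyz": [-0.1, 0.95, 0], "dr": [0, 0, 0], "claw": 0},
    {"xyz": [-0.1, 0.95, 0], "dr": [0, 0, 0], "claw": 0},
    {"xyz": [-0.1, 0.95, 0], "dr": [0, 0, 0], "claw": 0},
    {"xyz": [0, 0.98, 0], "dr": [0, 0, 0], "claw": 0},
    {"xyz": [0, 0, 0], "dr": [0, 0, 0], "claw": 0},
    {"xyz": [0, 0, 0], "dr": [0, 0, 0], "claw": 0},
  ],
)

```text
t: 13.03
eef_pos: [537.4, -65.3, 230.0]
orientation: [[0.981, -0.193, 0.001], [-0.193, -0.981, 0.0], [0.001, -0.0, -1.0]]
wrist_force: [-0.5, 0.1, -0.1]
finger_gap: 1.0
finger_force: 0.0
```

```bash
python3 -c "
from meas import *
need([537,-65.1,140])
m=camera_model('wrist');im=read_camera('wrist')[:,:,::-1];cv2.imwrite('pics/w7.png',im)
hsv=cv2.cvtColor(np.ascontiguousarray(im),cv2.COLOR_BGR2HSV)
e=proj('wrist',[536.8,-65.7,163],m);print('expect',e)
x,y=map(int,e)
b,s,c=big(reg(cv2.inRange(hsv,(5,170,120),(20,255,255)),x-40,y-40,x+40,y+40));print('dot',s,c,onz('wrist',*c,163,m))
"
```

```text
t 13.03 tcp [537.4 -65.3 230. ] yaw y -101.12 tilt [ 0.001  0.    -1.   ] tool mm [-0.5 -0.1 90. ] units [-0.02 -0.01  4.5 ] F [-0.5  0.1 -0.1] gap 1.0
expect (np.float64(283.6780125705814), np.float64(220.13235270933572))
dot [274 214  16  15 189] [281.66666667 220.56613757] [536.75213142 -64.28152616 163.        ]
```

The pin stands where I left it, so I go down and re-grip.

apply_moves(
  series=[
    {"xyz": [0, 0, 0.8], "dr": [0, 0, 0], "claw": 0},
    {"xyz": [0, 0, 0.8], "dr": [0, 0, 0], "claw": 0},
    {"xyz": [0, 0, 0.8], "dr": [0, 0, 0], "claw": 0},
    {"xyz": [0, 0, 0.8], "dr": [0, 0, 0], "claw": 0},
    {"xyz": [0, 0, 0.8], "dr": [0, 0, 0], "claw": 0},
    {"xyz": [0, 0, 0.5], "dr": [0, 0, 0], "claw": 0},
    {"xyz": [0, 0, 0], "dr": [0, 0, 0], "claw": 0.3},
    {"xyz": [0, 0, 0], "dr": [0, 0, 0], "claw": 0.6},
    {"xyz": [0, 0, 0], "dr": [0, 0, 0], "claw": 0.7},
    {"xyz": [0, 0, 0], "dr": [0, 0, 0], "claw": 0.7},
  ],
)

```text
t: 13.92
eef_pos: [537.9, -64.8, 140.4]
orientation: [[0.982, -0.191, 0.002], [-0.191, -0.982, -0.0], [0.002, -0.0, -1.0]]
wrist_force: [-0.3, -0.9, 0.2]
finger_gap: 0.451
finger_force: 0.0
```

apply_moves(
  series=[
    {"xyz": [0, 0, 0], "dr": [0, 0, 0], "claw": 0.74},
    {"xyz": [0, 0, 0], "dr": [0, 0, 0], "claw": 0.78},
    {"xyz": [0, 0, 0], "dr": [0, 0, 0], "claw": 0.82},
    {"xyz": [0, 0, 0], "dr": [0, 0, 0], "claw": 0.86},
    {"xyz": [0, 0, 0], "dr": [0, 0, 0], "claw": 0.9},
    {"xyz": [0, 0, 0], "dr": [0, 0, 0], "claw": 0.95},
    {"xyz": [0, 0, 0], "dr": [0, 0, 0], "claw": 1},
  ],
)

```text
t: 14.5
eef_pos: [537.4, -64.9, 139.2]
orientation: [[0.981, -0.191, -0.0], [-0.191, -0.981, -0.0], [-0.0, 0.0, -1.0]]
wrist_force: [0.5, -0.7, -0.5]
finger_gap: 0.148
finger_force: 60.3
```

apply_moves(
  series=[
    {"xyz": [0, 0, 0.1], "dr": [0, 0, 0], "claw": 1},
    {"xyz": [0, 0, 0.1], "dr": [0, 0, 0], "claw": 1},
    {"xyz": [0, 0, 0.1], "dr": [0, 0, 0], "claw": 1},
  ],
)

```text
t: 14.75
eef_pos: [537.4, -64.9, 133.1]
orientation: [[0.982, -0.191, 0.0], [-0.191, -0.982, -0.0], [0.0, 0.0, -1.0]]
wrist_force: [0.0, -0.3, 0.7]
finger_gap: 0.147
finger_force: 60.5
```

apply_moves(
  series=[
    {"xyz": [0, 0, 0.06], "dr": [0, 0, 0], "claw": 1},
    {"xyz": [0, 0, 0.06], "dr": [0, 0, 0], "claw": 1},
  ],
)

```text
t: 14.92
eef_pos: [537.4, -64.9, 130.7]
orientation: [[0.982, -0.191, -0.0], [-0.191, -0.982, -0.0], [-0.0, 0.0, -1.0]]
wrist_force: [1.7, -0.5, 0.8]
finger_gap: 0.151
finger_force: 60.5
```

apply_moves(
  series=[
    {"xyz": [0, 0, 0.06], "dr": [0, 0, 0], "claw": 1},
    {"xyz": [0, 0, 0.06], "dr": [0, 0, 0], "claw": 1},
  ],
)

```text
t: 15.08
eef_pos: [537.7, -65.0, 128.9]
orientation: [[0.982, -0.191, 0.001], [-0.191, -0.982, -0.0], [0.001, 0.0, -1.0]]
wrist_force: [-0.4, -1.6, 2.0]
finger_gap: 0.151
finger_force: 60.6
```

apply_moves(
  series=[
    {"xyz": [0, 0, 0.06], "dr": [0, 0, 0], "claw": 1},
    {"xyz": [0, 0, 0.06], "dr": [0, 0, 0], "claw": 1},
  ],
)

```text
t: 15.25
eef_pos: [537.4, -65.1, 126.1]
orientation: [[0.981, -0.191, 0.0], [-0.191, -0.981, -0.0], [0.0, 0.0, -1.0]]
wrist_force: [-0.8, -2.9, 3.6]
finger_gap: 0.153
finger_force: 60.8
```

apply_moves(
  series=[
    {"xyz": [0, 0, 0.06], "dr": [0, 0, 0], "claw": 1},
    {"xyz": [0, 0, 0.06], "dr": [0, 0, 0], "claw": 1},
  ],
)

```text
t: 15.42
eef_pos: [537.4, -65.1, 123.5]
orientation: [[0.981, -0.191, 0.0], [-0.191, -0.981, -0.0], [0.0, 0.0, -1.0]]
wrist_force: [-0.6, -4.7, 5.9]
finger_gap: 0.151
finger_force: 61.1
```

The end is in the hole (about 31 mm) and the forces are small, so I keep going down gently.

apply_moves(
  series=[
    {"xyz": [0, 0, 0.1], "dr": [0, 0, 0], "claw": 1},
    {"xyz": [0, 0, 0.1], "dr": [0, 0, 0], "claw": 1},
    {"xyz": [0, 0, 0.1], "dr": [0, 0, 0], "claw": 1},
  ],
)

```text
t: 15.67
eef_pos: [537.3, -65.0, 117.3]
orientation: [[0.982, -0.191, -0.0], [-0.191, -0.982, -0.0], [-0.0, 0.0, -1.0]]
wrist_force: [-0.7, -4.8, 2.3]
finger_gap: 0.147
finger_force: 60.5
```

apply_moves(
  series=[
    {"xyz": [0, 0, 0.1], "dr": [0, 0, 0], "claw": 1},
    {"xyz": [0, 0, 0.1], "dr": [0, 0, 0], "claw": 1},
    {"xyz": [0, 0, 0.1], "dr": [0, 0, 0], "claw": 1},
  ],
)

```text
t: 15.92
eef_pos: [537.4, -65.0, 111.4]
orientation: [[0.982, -0.191, -0.0], [-0.191, -0.982, -0.0], [-0.0, 0.0, -1.0]]
wrist_force: [-1.5, -5.2, 2.2]
finger_gap: 0.149
finger_force: 60.6
```

apply_moves(
  series=[
    {"xyz": [0, 0, 0.1], "dr": [0, 0, 0], "claw": 1},
    {"xyz": [0, 0, 0.1], "dr": [0, 0, 0], "claw": 1},
    {"xyz": [0, 0, 0.1], "dr": [0, 0, 0], "claw": 1},
  ],
)

```text
t: 16.17
eef_pos: [537.4, -65.0, 105.5]
orientation: [[0.982, -0.191, -0.0], [-0.191, -0.982, -0.0], [-0.0, 0.0, -1.0]]
wrist_force: [-1.2, -5.4, 1.7]
finger_gap: 0.153
finger_force: 60.6
```

Collar at about 13 mm and still easy; next come the lower rail and tube walls.

apply_moves(
  series=[
    {"xyz": [0, 0, 0.1], "dr": [0, 0, 0], "claw": 1},
    {"xyz": [0, 0, 0.1], "dr": [0, 0, 0], "claw": 1},
    {"xyz": [0, 0, 0.1], "dr": [0, 0, 0], "claw": 1},
  ],
)

```text
t: 16.42
eef_pos: [537.5, -65.0, 99.8]
orientation: [[0.981, -0.191, 0.0], [-0.191, -0.981, -0.0], [0.0, 0.0, -1.0]]
wrist_force: [-1.8, -4.9, 5.0]
finger_gap: 0.154
finger_force: 61.1
```

apply_moves(
  series=[
    {"xyz": [0, 0, 0.1], "dr": [0, 0, 0], "claw": 1},
    {"xyz": [0, 0, 0.08], "dr": [0, 0, 0], "claw": 1},
  ],
)

```text
t: 16.58
eef_pos: [537.5, -64.9, 96.1]
orientation: [[0.982, -0.191, 0.0], [-0.191, -0.982, 0.0], [0.0, -0.0, -1.0]]
wrist_force: [-0.7, -4.2, 1.0]
finger_gap: 0.152
finger_force: 60.4
```

apply_moves(
  series=[
    {"xyz": [0, 0, 0.06], "dr": [0, 0, 0], "claw": 1},
    {"xyz": [0, 0, 0.04], "dr": [0, 0, 0], "claw": 1},
  ],
)

```text
t: 16.75
eef_pos: [537.2, -64.8, 93.6]
orientation: [[0.982, -0.191, -0.001], [-0.191, -0.982, 0.0], [-0.001, 0.0, -1.0]]
wrist_force: [-0.1, -4.8, -1.2]
finger_gap: 0.149
finger_force: 60.3
```

apply_moves(
  series=[
    {"xyz": [0, 0, 0.05], "dr": [0, 0, 0], "claw": 1},
    {"xyz": [0, 0, 0], "dr": [0, 0, 0], "claw": 1},
  ],
)

```text
t: 16.92
eef_pos: [537.3, -64.8, 92.7]
orientation: [[0.982, -0.191, -0.0], [-0.191, -0.982, 0.0], [-0.001, 0.0, -1.0]]
wrist_force: [-0.8, -4.5, -3.0]
finger_gap: 0.152
finger_force: 60.0
```

apply_moves(
  series=[
    {"xyz": [0, 0, 0.04], "dr": [0, 0, 0], "claw": 1},
    {"xyz": [0, 0, 0], "dr": [0, 0, 0], "claw": 1},
  ],
)

```text
t: 17.08
eef_pos: [537.4, -64.9, 92.1]
orientation: [[0.982, -0.191, -0.0], [-0.191, -0.982, 0.0], [-0.0, 0.0, -1.0]]
wrist_force: [-0.7, -4.9, -0.6]
finger_gap: 0.152
finger_force: 60.2
```

apply_moves(
  series=[
    {"xyz": [0, 0, 0.04], "dr": [0, 0, 0], "claw": 1},
    {"xyz": [0, 0, 0], "dr": [0, 0, 0], "claw": 1},
  ],
)

```text
t: 17.25
eef_pos: [537.5, -64.9, 91.8]
orientation: [[0.982, -0.191, 0.0], [-0.191, -0.982, -0.0], [0.0, 0.0, -1.0]]
wrist_force: [-2.7, -5.1, 3.9]
finger_gap: 0.149
finger_force: 60.9
```

apply_moves(
  series=[
    {"xyz": [0, 0, 0.03], "dr": [0, 0, 0], "claw": 1},
    {"xyz": [0, 0, 0], "dr": [0, 0, 0], "claw": 1},
  ],
)

```text
t: 17.42
eef_pos: [537.5, -64.9, 91.8]
orientation: [[0.982, -0.191, 0.0], [-0.191, -0.982, -0.0], [0.0, 0.0, -1.0]]
wrist_force: [-5.9, -4.5, 10.2]
finger_gap: 0.15
finger_force: 62.0
```

The collar is seated: z stalls at 91.8 with 10 N. I release and rise.

apply_moves(
  series=[
    {"xyz": [0, 0, 0], "dr": [0, 0, 0], "claw": 0.7},
    {"xyz": [0, 0, 0], "dr": [0, 0, 0], "claw": 0.5},
    {"xyz": [0, 0, 0], "dr": [0, 0, 0], "claw": 0.2},
    {"xyz": [0, 0, 0], "dr": [0, 0, 0], "claw": 0},
    {"xyz": [0, 0, 0], "dr": [0, 0, 0], "claw": 0},
    {"xyz": [0, 0, -0.5], "dr": [0, 0, 0], "claw": 0},
    {"xyz": [0, 0, -0.9], "dr": [0, 0, 0], "claw": 0},
    {"xyz": [0, 0, -0.9], "dr": [0, 0, 0], "claw": 0},
    {"xyz": [0, 0, -0.9], "dr": [0, 0, 0], "claw": 0},
    {"xyz": [0, 0, -0.9], "dr": [0, 0, 0], "claw": 0},
  ],
)

```text
t: 18.25
eef_pos: [537.4, -64.8, 174.6]
orientation: [[0.982, -0.191, 0.0], [-0.191, -0.982, 0.0], [0.0, -0.0, -1.0]]
wrist_force: [-0.5, 0.6, -0.1]
finger_gap: 1.004
finger_force: 0.0
```

apply_moves(
  series=[
    {"xyz": [0, 0, -0.9], "dr": [0, 0, 0], "claw": 0},
    {"xyz": [0, 0, -0.9], "dr": [0, 0, 0], "claw": 0},
    {"xyz": [0, 0, -0.5], "dr": [0, 0, 0], "claw": 0},
    {"xyz": [0, 0, 0], "dr": [0, 0, 0], "claw": 0},
    {"xyz": [0, 0, 0], "dr": [0, 0, 0], "claw": 0},
  ],
)

```text
t: 18.67
eef_pos: [537.4, -64.8, 218.9]
orientation: [[0.982, -0.191, 0.0], [-0.191, -0.982, -0.0], [0.0, -0.0, -1.0]]
wrist_force: [-0.0, -0.1, -1.0]
finger_gap: 0.996
finger_force: 0.0
```

```bash
python3 -c "
from h import *
need([537,-65,140])
a=read_camera('wrist')[:,:,::-1];b=read_camera('scene')[:,:,::-1][140:290,250:400]
cv2.imwrite('pics/end.png',cv2.hconcat([cv2.resize(a,(440,330)),cv2.convertScaleAbs(cv2.resize(b,(330,330),interpolation=cv2.INTER_CUBIC),alpha=1.5)]))
"
```

```text
t 18.67 tcp [537.4 -64.8 218.9] yaw y -101.03 tilt [ 0. -0. -1.] tool mm [-0.4  0.3 78.9] units [-0.02  0.01  3.94] F [-0.  -0.1 -1. ] gap 0.996
```

View pics/end.png

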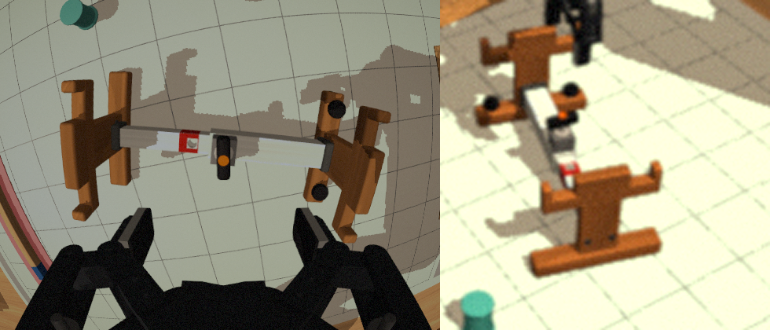

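The pin sits home on the block at about (223,158). The blue band is hidden under the bore, the red band is just outside at (190,142), and the gripper is clear.

```bash
python3 -c "
from station import *
print(sign_off())"
```

```text
the job is handed in; nothing more can be done
None
```

The frame is set to the blue bar's width: the pin is seated through the rail's blue hole with its collar on the guide block, the gripper has let go, nothing else was touched, and the job was handed in after about 19 s of robot time.

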